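Fit the hose adaptor and hold the sweep-in hood's flap open

TASK

Get the green dust-extraction hood ready for sweeping up the shavings: push the orange hose adaptor, wide end down, fully home on the hood's upright spigot (do not drop it on) and let go of it. Then lift the hood's sprung flap by its wooden knob to 45 degrees from shut, where it stands level, and stay there holding it by the knob: the program finishes while still holding the flap open at that angle. Leave the other things on the bench where they are.

Things in the scene. Friction and masses are not known exactly. Their poses are not given: they have to be found in the camera images.
- adaptor: orange rigid hose adaptor (stepped tube, open both ends), 80 g, standing upright on its wide end: skirt outer dia 47, bore 41, 0 to 46 high; cone 46 to 56; neck outer dia 36, 56 to 100 high (top). Origin: centre of its underside (wide end), z up its axis. Grip the neck from above. Stands in one of three places, shared with the grey coupler and yellow tin
- hood: green metal dust hood fixed to the bench: box 108 deep x 250 wide x 120 high with a spigot on top; before it a sloping mouth shut by an aluminium flap. Origin on the bench under the middle of the flap's hinge line; x from mouth to back, y along the hinge, z up. Base plate spans x -131 to 125, y -150 to 150; pale shavings lie before the mouth
- spigot_seat (a point): centre of the flat dark collar's top at the foot of the hood's upright round steel spigot, 126 above the bench, 58 behind the hinge line (hood x 58, y 0). The spigot rises 36 above this point: dia 38 for the first 30, then tapering to 33 at its end. The adaptor is fully home when its wide end rests on the collar
- flap_hinge (a point): middle of the flap's hinge line, 122 above the bench (hood x 0, y 0); the line runs along hood y
- knob_center (a point): grip point, centre of the dark wooden knob on the flap; knob round about the flap's normal, dia 29 here, 42 tall. Flap frame: 120 from the hinge line, 31 out from the plane through the hinge along the flap's underside. Flap shut: 107 before the hinge line, 59 above the bench; flap level: 120 before, 153 above. z axis = flap's outward normal
- knob: the same knob; origin at its foot on the middle of the flap's outer face, 120 from the hinge line, z along the flap's outward normal. It turns with the flap only
- flap (a joint): flap angle, rad: 0 shut (sloping 45 degrees down from the hinge towards the mouth, knob side up), grows as its lower edge is lifted, 0.785 when level, stop at 1.6. Plate 154 long, 240 wide, 3 thick, 250 g with knob. Spring and weight always pull it shut (about 3 N at the knob when shut, 4 N when level); it never stays open by itself
- coupler: plain grey plastic ring coupler, outer diameter 62, bore 54, 50 high, standing on end; too wide for the spigot, not used (bystander; origin at its underside)
- wax_tin: round yellow tin with a brass lid, diameter 76, 42 high (bystander; origin at its underside)
- mallet: joiner's wooden mallet lying flat, head 75 x 130 x 62 high, handle to 300 from the head's centre along its -x (bystander; origin at its underside)
- square: try square lying flat, dark wooden stock 115 x 26 x 16 with a steel blade 200 long (bystander; origin at its underside)
- bench_brush: wooden bench brush with black bristles, 275 long, 55 high (bystander; origin at its underside)
- offcut: pale wooden offcut 85 x 190 x 40 (bystander; origin at its underside)
There are look-alikes about, which are no part of the job. There is more than one size of the adaptor; the job needs the largest.

How it is judged (in metres and radians):
On the way, in this order (a step that is already met when the one before it is completed fails the run):
1. the adaptor is fully home on the spigot, with the flap still shut (horizontal distance between adaptor and spigot_seat below 0.005 m and z of adaptor in the frame of spigot_seat between -0.004 and 0.004 m and angle between adaptor's own z axis and vertical below 0.08 rad and value of joint flap below 0.1 rad), for 0.2 s.
2. the adaptor is let go, still home, and the flap is being lifted by its knob (horizontal distance between adaptor and spigot_seat below 0.005 m and z of adaptor in the frame of spigot_seat between -0.004 and 0.004 m and angle between adaptor's own z axis and vertical below 0.08 rad and contact force between the fingers and adaptor below 0.1 N and contact force between the fingers and knob above 0.5 N and value of joint flap above 0.25 rad), for 0.1 s.
At the end, for the whole second after the job is handed in: The adaptor rests upright on the spigot, within 4 mm of the collar in height and 5 mm of the axis, not touched by the fingers; the flap is held still by the fingers on its knob at 45 degrees from shut, give or take 6 degrees, and the bystanders are within 30 mm of where they began (horizontal distance between adaptor and spigot_seat below 0.005 m and z of adaptor in the frame of spigot_seat between -0.004 and 0.004 m and angle between adaptor's own z axis and vertical below 0.08 rad and contact force between the fingers and adaptor below 0.1 N and contact force between the fingers and knob above 0.5 N and value of joint flap between 0.68 and 0.89 rad and velocity of joint flap between -0.05 and 0.05 rad/s and linear speed of adaptor below 0.02 m/s and distance of each of coupler, wax_tin, mallet, square, bench_brush, offcut from where it was at the start of the episode below 0.03 m); the arm keeps its last pose, push and grip.
It fails at once if the adaptor is dropped (falling freely faster than 0.6 m/s) (linear speed of adaptor above 0.6 m/s and contact force between the fingers and adaptor below 0.05 N).
It fails at once if one of the bystanders is moved more than 30 mm (distance of any of coupler, wax_tin, mallet, square, bench_brush, offcut from where it was at the start of the episode above 0.03 m).
It also fails if it takes over 54 s, if anything falls off the work surface, if the arm or the gripper's body presses on something with over 40 N, if the wrist force passes 120 N, or if a joint passes its speed limit or range.

ROBOT

A 6-joint arm with a two-finger parallel gripper is mounted at the origin on the work surface. World frame = base frame: x ahead of the robot, y to its left, z up, the work surface at z = 0. Lengths are in m, angles in degrees, forces in N, time in s.
With the tool pointing down it reaches from about 0.4 to 0.825 m from the base axis. Payload 7 kg.
Tool frame: the origin (TCP) lies midway between the tips of the shut fingers; the grasp point (between the pads) lies 19 mm behind it; z points along the fingers, y is the line along which they close (so a half turn about z gives the same grasp; the last joint's range is limited). The gripper opens to 88 mm and grips with 3 to 60 N. Pads are 19 mm wide; open, the fingers measure 130 mm over their backs; the gripper's body (78 mm by 193 mm) begins 47 mm behind the grasp point.
Start: joints at [-59.811, 20.546, 0.682, 0, -70.136, -16.507], TCP at [0.16, -0.656, 0.227] pointing down, gripper open.
Joint ranges: [-176.03, 176.03], [-82.01, 121.73], [-58.28, 71.71], [-173.87, 95.51], [-174.79, -0.11], [-173.66, 173.66]. Speed limits (degrees/s): [136.94, 136.94, 172.46, 180, 180, 180].

INTERFACE

Orientations are given as a 3x3 rotation matrix whose columns are the frame's x, y, z axes.
In Python, from rig import robot gives the robot as it stands. Calls block until the motion is done:
- robot.goto(position, orientation): joint-space move of the TCP to a pose.
- robot.servo_line(position, ori=None, speed=0.15): straight line of the TCP; ori=None keeps the orientation; speed is the mean speed in m/s.
- robot.movej(angles): joint-space move.
- robot.move_gripper(opening): opening from 0.0 (shut) to 1.0 (fully open); the grip force is fixed at half the most; returns when the fingers have stopped.
- robot.dwell(seconds).
- robot.ik(position, orientation): joint angles nearest the present ones, or None.
- robot.grab_frame(name): name is "side" or "top" or "wrist"; returns (picture, depth): 384x512x3 uint8, red, green, blue; 384x512 float32, m along the optical axis (not along the pixel's ray), 0 where there is no reading.
- robot.camera_info(name): a dict with "vfov" (degrees; the focal length in pixels is half the picture's height over the tangent of half this angle, whatever the lens; pixels are square), "cx", "cy" (the principal point, pixels), "view" (4x4, takes a point from world to camera coordinates); the wrist camera has in their place "T_tool_cam" (4x4, takes a point from camera to tool coordinates, whose origin is the TCP and whose axes are the flange's). Camera axes: x right, y down, z forward; pixel columns grow to the right and rows downward; lengths in m; the calibration is good to about 2 mm. A picture is of the moment at which its call begins: read the wrist's pose just before it. camera_info takes no time and is no camera call.
A pose or a line that the arm cannot do raises robot.Unreachable and nothing moves.
- robot.job_done(): hands the job in; it is judged then, once.
Readings, each from a call of its own:
- robot.read_t(): time.
- robot.read_qpos(): joint angles.
- robot.read_qvel(): joint speeds.
- robot.read_effort(): joint torques, N m.
- robot.read_position(): TCP position.
- robot.read_tcp_rot(): TCP orientation.
- robot.read_force(): force on the tool from outside, world axes, zero at the start.
- robot.read_ft_torque(): the same for the moment, N m.
- robot.read_grip_width(): opening from 0.0 (shut) to 1.0 (fully open).
- robot.read_finger_force(): force on a finger pad.
Only numpy, scipy, OpenCV 4.12 (cv2) and the standard library are available. Lean on these libraries where they do the work, as an engineer would, in place of code of your own. Each camera call takes 0.05 s, during which the arm holds its last target. There are 200 camera calls.

## Working session

There is one attempt and no reset: what is moved stays moved. The work goes in short steps, each a Python script; the robot and the scene stay as the last script left them, time stands still between calls to the robot, and variables do not carry over. Pictures are saved under pics/ and viewed, at most 10 in all, crops included, and the job is handed in when it is done.

```bash
ls; mkdir -p pics; cat > h.py <<'E'
import numpy as np, cv2
from rig import robot
def K(n):
    c=robot.camera_info(n); return c,192/np.tan(np.radians(c["vfov"])/2)
def snap(n,f):
    p,d=robot.grab_frame(n); cv2.imwrite(f'pics/{f}.png',p[:,:,::-1]); np.savez(f'pics/{f}.npz',p=p,d=d); return p,d
def cloud(n,d,T=None):
    c,f=K(n)
    if T is None: T=np.linalg.inv(np.array(c["view"]))
    v,u=np.mgrid[:384,:512]; P=np.stack([(u-c["cx"])/f*d,(v-c["cy"])/f*d,d,np.ones_like(d)],-1)
    return (P@T.T)[...,:3]
def wristT():
    T=np.eye(4); T[:3,:3]=robot.read_tcp_rot(); T[:3,3]=robot.read_position()
    return T@np.array(robot.camera_info("wrist")["T_tool_cam"])
E
python3 - <<'E'
from h import *
for n in("side","top"):
    p,d=snap(n,n); c,f=K(n); print(n,c["cx"],c["cy"],f,np.linalg.inv(np.array(c["view"])).round(3).tolist())
a=np.hstack([cv2.imread('pics/side.png'),cv2.imread('pics/top.png')])
print(robot.read_t(), robot.camera_info("wrist"))
E
```

```text
pics
side 255.91976213423789 187.66149241479027 460.1630610889383 [[-0.995, -0.067, 0.077, 0.425], [-0.1, 0.517, -0.85, 1.232], [0.017, -0.853, -0.521, 0.809], [0.0, 0.0, 0.0, 1.0]]
top 249.31163176110928 195.1018860500596 401.6336690870834 [[-0.007, -0.996, 0.086, 0.406], [-1.0, 0.007, -0.003, 0.087], [0.003, -0.086, -0.996, 1.287], [0.0, 0.0, 0.0, 1.0]]
0.1 {'vfov': 60.25061840329886, 'cx': 253.14232626205174, 'cy': 189.88708135586637, 'T_tool_cam': array([[ 1.72099237e-04, -9.54645522e-01, -2.97744686e-01,
         8.09046380e-02],
       [ 9.99999899e-01,  2.88190043e-04, -3.46001522e-04,
         5.82599404e-04],
       [ 4.16115858e-04, -2.97744596e-01,  9.54645475e-01,
        -1.58440219e-01],
       [ 0.00000000e+00,  0.00000000e+00,  0.00000000e+00,
         1.00000000e+00]])}
```

View pics/side.png

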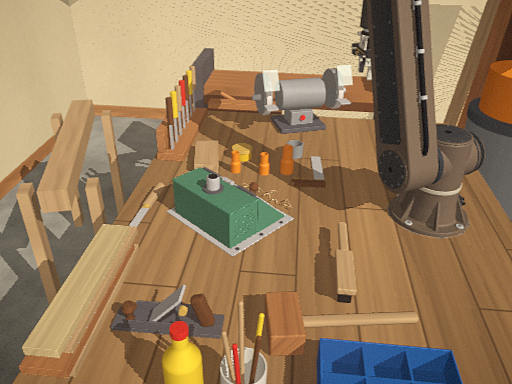

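View pics/top.png

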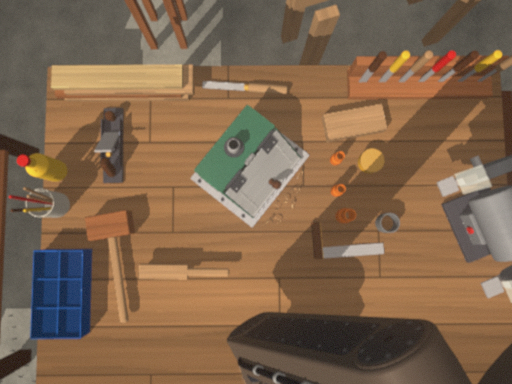

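Candidates for the adaptor, all orange tubes: side (236,162)/top (338,158), side (264,162)/top (338,190), and side (287,158)/top (346,215). The last looks largest. I'll measure all three from depth, along with the spigot and knob, and look at one crop.

```bash
python3 - <<'E'
from h import *
L={n:np.load(f'pics/{n}.npz') for n in("side","top")}
for n in L:
    p,d=L[n]['p'],L[n]['d']; W=cloud(n,d); hsv=cv2.cvtColor(p,cv2.COLOR_RGB2HSV)
    m=((hsv[...,0]>4)&(hsv[...,0]<14)&(hsv[...,1]>190)&(hsv[...,2]>90)&(W[...,2]>.008)&(W[...,2]<.2)).astype(np.uint8)
    k,l,s,c=cv2.connectedComponentsWithStats(m)
    for i in range(1,k):
        if s[i,4]>25:
            P=W[(l==i)&(d>0)]; zt=np.percentile(P[:,2],97); t=P[P[:,2]>zt-.008]
            print(n,c[i].round(),s[i,4],'ztop',zt.round(4),'xy range',np.percentile(P,[3,97],axis=0)[:,:2].round(3).tolist(),'topmid',((t.min(0)+t.max(0))/2).round(4))
W=cloud("top",L["top"]['d'])
for (u0,u1,v0,v1),zl in [((222,246,135,158),(.145,.18)),((265,285,175,192),(.06,.12))]:
    P=W[v0:v1,u0:u1].reshape(-1,3);P=P[(P[:,2]>zl[0])&(P[:,2]<zl[1])]; print(len(P),P.min(0).round(3),P.max(0).round(3),((P.min(0)+P.max(0))/2).round(4))
# green roof
p=L["top"]['p'];hsv=cv2.cvtColor(p,cv2.COLOR_RGB2HSV)
g=(hsv[...,0]>60)&(hsv[...,0]<90)&(hsv[...,1]>90)&(W[...,2]>.11)&(W[...,2]<.135)
P=W[g]; print('roof',len(P),np.median(P[:,2]),cv2.minAreaRect((P[:,:2]*1000).astype(np.float32)))
a=cv2.resize(cv2.imread('pics/side.png')[120:210,190:340],None,fx=4,fy=4,interpolation=2)
b=cv2.resize(cv2.imread('pics/top.png')[95:235,180:400],None,fx=2.7,fy=2.7,interpolation=2)
cv2.imwrite('pics/crop.png',a); cv2.imwrite('pics/crop2.png',b)
E
```

```text
side [499.  80.] 679 ztop 0.1255 xy range [[-0.671, -1.352], [-0.547, -1.052]] topmid [-0.6291 -1.2235  0.1239]
side [287. 160.] 229 ztop 0.1005 xy range [[0.428, -0.224], [0.467, -0.186]] topmid [ 0.4477 -0.2072  0.0986]
side [260. 163.] 29 ztop 0.0778 xy range [[0.534, -0.189], [0.544, -0.175]] topmid [ 0.5378 -0.1862  0.0741]
top [335. 160.] 63 ztop 0.0773 xy range [[0.614, -0.199], [0.635, -0.178]] topmid [ 0.6235 -0.1904  0.0751]
top [335. 191.] 57 ztop 0.0752 xy range [[0.512, -0.199], [0.537, -0.178]] topmid [ 0.523  -0.1882  0.0726]
141 [0.629 0.111 0.145] [0.665 0.146 0.167] [0.647  0.1286 0.1563]
79 [ 0.529 -0.015  0.06 ] [0.573 0.034 0.076] [0.5512 0.0097 0.068 ]
roof 0 nan ((0.0, 0.0), (0.0, 0.0), 0.0)
  return _methods._mean(a, axis=axis, dtype=dtype,
  ret = ret.dtype.type(ret / rcount)
```

View pics/crop.png

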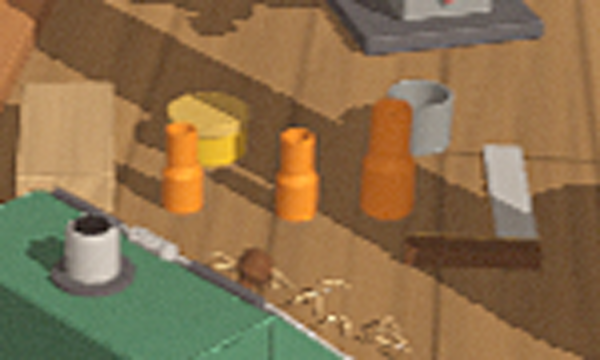

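The crop shows the tallest and widest orange tube at crop (388,155), which is side (287,158). It measures 100.5 mm high, so it is the adaptor; the other two are about 77 mm. The dark knob is at crop (255,265) and the steel spigot at crop (93,240). I'll go over the grinder, then look from close above the adaptor.

```bash
cat >> h.py <<'E'
def down(a):  # tool x along world angle a (deg)
    c,s=np.cos(np.radians(a)),np.sin(np.radians(a)); return np.array([[c,s,0],[s,-c,0],[0,0,-1.]])
E
python3 - <<'E'
from h import *
L=np.load('pics/top.npz');W=cloud("top",L['d']);G=W[140:320,440:512].reshape(-1,3);G=G[G[:,2]<1];print('grinder',np.percentile(G,[1,99],axis=0).round(2).tolist())
print(robot.read_tcp_rot().round(3).tolist())
q=robot.read_qpos()
for a in range(0,360,45): 
    r=robot.ik([.448,-.207,.21],down(a)); r2=robot.ik([.647,.129,.25],down(a)); print(a,None if r is None else np.round(r,0), None if r2 is None else np.round(r2,0))
# roof / baseplate orientation
p=L['p'];hsv=cv2.cvtColor(p,cv2.COLOR_RGB2HSV)
g=(hsv[...,0]>60)&(hsv[...,0]<90)&(hsv[...,1]>80);g[:, :185]=0;g[:,320:]=0
P=W[g&(L['d']>0)];print(len(P),np.percentile(P[:,2],[5,50,95]));P=P[(P[:,2]>.112)&(P[:,2]<.135)]
if len(P):print(cv2.minAreaRect((P[:,:2]*1000).astype(np.float32)))
E
```

```text
grinder [[0.13, -0.76, -0.01], [0.69, -0.48, 0.26]]
[[-0.972, -0.236, -0.0], [-0.236, 0.972, 0.001], [0.0, 0.001, -1.0]]
0 [ -2.   4. -23.   0. -63.  92.] [ 28.  18.   1.   0. -72.  62.]
45 [ -2.   4. -23.   0. -63. 137.] [ 28.  18.   1.   0. -72. 107.]
90 None [ 28.  18.   1.   0. -72. 152.]
135 [  -2.    4.  -23.    0.  -63. -133.] [  28.   18.    1.    0.  -72. -163.]
180 [ -2.   4. -23.   0. -63. -88.] [  28.   18.    1.    0.  -72. -118.]
225 [ -2.   4. -23.   0. -63. -43.] [ 28.  18.   1.   0. -72. -73.]
270 [ -2.   4. -23.   0. -63.   2.] [ 28.  18.   1.   0. -72. -28.]
315 [ -2.   4. -23.   0. -63.  47.] [ 28.  18.   1.   0. -72.  17.]
284 [0.11653084 0.12044075 0.12437841]
((646.0401000976562, 127.23884582519531), (96.10969543457031, 245.9930419921875), 51.81296157836914)
```

```bash
python3 - <<'E'
from h import *
R=down(231.8)
robot.servo_line([.16,-.656,.5],speed=.3)
robot.goto([.448,-.207,.40],R)
robot.servo_line([.448,-.207,.20],speed=.25)
T=wristT();p,d=snap("wrist","w1");W=cloud("wrist",d,T)
print(robot.read_t(),robot.read_position())
hsv=cv2.cvtColor(p,cv2.COLOR_RGB2HSV)
m=(hsv[...,0]>3)&(hsv[...,0]<16)&(hsv[...,1]>170)&(d>0)&(np.hypot(W[...,0]-.448,W[...,1]+.207)<.045)
for lo,hi in((.095,.106),(.02,.044)):
    P=W[m&(W[...,2]>lo)&(W[...,2]<hi)]; print(len(P),cv2.minEnclosingCircle((P[:,:2]*1000).astype(np.float32)),P[:,2].max())
    A=np.c_[2*P[:,:2],np.ones(len(P))];s=np.linalg.lstsq(A,(P[:,:2]**2).sum(1),rcond=None)[0];print(s[:2],np.sqrt(s[2]+s[0]**2+s[1]**2))
E
```

```text
4.1167 [ 0.4489841  -0.20736816  0.20147267]
551 ((447.85662841796875, -212.7537841796875), 17.917322158813477) 0.10204594545274503
[ 0.44763778 -0.21302545] 0.01627446677502256
274 ((446.9023742675781, -214.14193725585938), 22.54553985595703) 0.043523007999418606
[ 0.44696384 -0.21385938] 0.021800293003814666
```

View pics/w1.png

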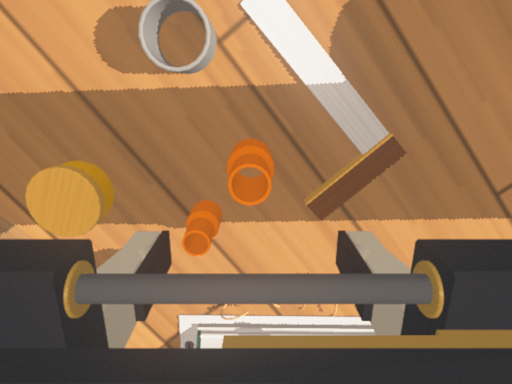

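The wrist view shows the adaptor's top ring at (250,183), radius 18 mm as expected, so its centre is (0.448,-0.213). The small look-alike is at (196,240) and the coupler at (178,40). Next, the same look over the spigot and knob, then back to grasp.

```bash
python3 - <<'E'
from h import *
R=down(231.8)
def fit(P):
    A=np.c_[2*P[:,:2],np.ones(len(P))];s=np.linalg.lstsq(A,(P[:,:2]**2).sum(1),rcond=None)[0];return s[:2].round(4),np.sqrt(s[2]+s[0]**2+s[1]**2).round(4)
robot.servo_line([.448,-.207,.29],speed=.3)
robot.goto([.647,.129,.27],R)
T=wristT();p,d=snap("wrist","w2");W=cloud("wrist",d,T);print(robot.read_position())
s=np.hypot(W[...,0]-.647,W[...,1]-.129)<.03
print('z pct',np.percentile(W[s&(W[...,2]>.15)][:,2],[5,50,95]))
for lo,hi in((.157,.167),(.13,.150)):
    P=W[s&(W[...,2]>lo)&(W[...,2]<hi)];P=P[np.hypot(*(P[:,:2]-[.647,.129]).T)<.024];print(len(P),cv2.minEnclosingCircle((P[:,:2]*1000).astype(np.float32)),fit(P))
# collar outer ring for cross-check
robot.goto([.552,.009,.20],R)
T=wristT();p,d=snap("wrist","w3");W=cloud("wrist",d,T);print(robot.read_position())
hsv=cv2.cvtColor(p,cv2.COLOR_RGB2HSV)
m=(np.hypot(W[...,0]-.552,W[...,1]-.009)<.05)&(d>0)&(hsv[...,1]>80)&(hsv[...,2]<170)&(W[...,2]>.045)
P=W[m]; print('knob',len(P),np.median(P,0),np.percentile(P,[2,98],axis=0).round(4).tolist())
# flap plane normal -> hood yaw
f=(np.hypot(W[...,0]-.552,W[...,1]-.009)<.1)&(hsv[...,1]<50)&(hsv[...,2]>90)&(d>0)&(W[...,2]>.025)&(W[...,2]<.11)
Q=W[f];c=np.median(Q,0)
for _ in range(4):
    n=np.linalg.svd(Q-Q.mean(0),full_matrices=False)[2][2]; r=abs((Q-Q.mean(0))@n);Q=Q[r<max(.003,np.median(r)*2)]
n*=np.sign(n[2]);print('flap n',n.round(3),'yaw',np.degrees(np.arctan2(-n[1],-n[0])),len(Q),Q.mean(0))
print(robot.read_t())
E
```

```text
[0.64686745 0.12765158 0.27060076]
z pct [0.16152675 0.37075909 0.37795077]
1377 ((647.4746704101562, 129.39442443847656), 18.653104782104492) (array([0.6469, 0.1286]), np.float64(0.0127))
177 ((645.2061157226562, 126.74290466308594), 18.32588768005371) (array([0.6477, 0.1296]), np.float64(0.0187))
[0.55267596 0.0086573  0.20096451]
knob 3850 [0.52862862 0.001538   0.29450742] [[0.5038, -0.0137, 0.0488], [0.5574, 0.018, 0.3003]]
flap n [-0.445 -0.551  0.706] yaw 51.070089331188235 19036 [0.57431731 0.03627143 0.06565902]
6.825
```

```bash
python3 -c "
import cv2,numpy as np
a=[cv2.imread(f'pics/w{i}.png') for i in(2,3)];cv2.imwrite('pics/w23.png',cv2.resize(np.hstack(a),(800,300)))"
```

```text
(no output)
```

View pics/w23.png

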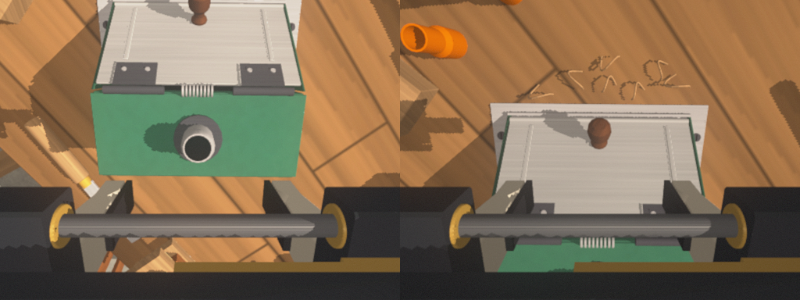

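The pictures show the spigot at (197,143) in the left one and the dark knob on the shut flap at (600,132) in the right one. The spigot axis is about (0.6475,0.1294) and the hood yaw about 51.4°. Now I'll grasp the adaptor, carry it over the spigot, and measure it in the hand.

```bash
python3 - <<'E'
from h import *
R=down(231.8)
z=np.load('pics/w3.npz');
robot.goto([.448,-.2128,.20],R)
robot.servo_line([.448,-.2128,.060],speed=.12); robot.dwell(.2)
print(robot.read_position())
robot.move_gripper(0.0); print(robot.read_grip_width(),robot.read_finger_force(),robot.read_force())
robot.servo_line([.448,-.2128,.30],speed=.2)
robot.goto([.6475,.1294,.26],R); robot.dwell(.3)
print(robot.read_grip_width(),robot.read_finger_force(),robot.read_position(),robot.read_force())
T=wristT();p,d=snap("wrist","w4");W=cloud("wrist",d,T)
hsv=cv2.cvtColor(p,cv2.COLOR_RGB2HSV)
m=(hsv[...,0]>3)&(hsv[...,0]<16)&(hsv[...,1]>170)&(d>0)&(np.hypot(W[...,0]-.647,W[...,1]-.129)<.05)&(W[...,2]>.17)
P=W[m];zt=np.percentile(P[:,2],98);print('ztop',zt)
P=P[P[:,2]>zt-.006]; print(len(P),cv2.minEnclosingCircle((P[:,:2]*1000).astype(np.float32)))
print(robot.read_t())
E
```

```text
[ 0.44831635 -0.2128421   0.06053631]
0.4051049191839907 29.98783791437745 [-1.05432879 -0.61039376  0.07676889]
0.4052707835799621 29.987317454069853 [0.64750121 0.12859688 0.2604506 ] [-1.04354073  0.09887658 -0.69746596]
ztop 0.3013580348950901
1906 ((641.5787353515625, 123.29644775390625), 26.064077377319336)
13.3583
```

View pics/w4.png

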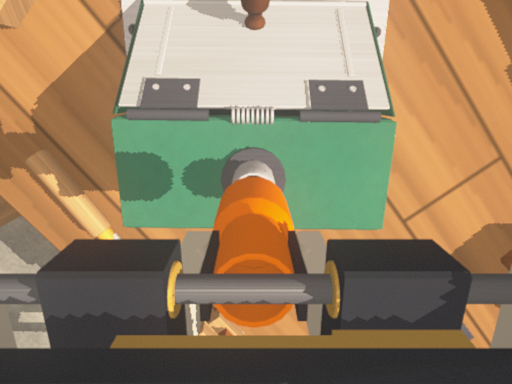

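The view shows the adaptor held upright, skirt at about (255,215), with the spigot and collar just beyond at (253,172). Quick check of the sideways alignment from the mask edges before pushing down.

```bash
python3 - <<'E'
from h import *
T=wristT();R=robot.read_tcp_rot();t=robot.read_position()
for f,hue,rows in(("w4",1,range(185,240,6)),):
    z=np.load(f'pics/{f}.npz');p,d=z['p'],z['d'];hsv=cv2.cvtColor(p,cv2.COLOR_RGB2HSV);W=cloud("wrist",d,T)
    m=(hsv[...,0]>3)&(hsv[...,0]<18)&(hsv[...,1]>190)&(W[...,2]>.18)&(d>0); Y=(W-t)@R[:,1]; X=(W-t)@R[:,0]
    for r in rows:
        u=np.where(m[r,150:360])[0]+150
        if len(u): print(r,u.min(),u.max(),'ymid mm',1000*(Y[r,u.min()]+Y[r,u.max()])/2,'half',500*(Y[r,u.max()]-Y[r,u.min()]),W[r,(u.min()+u.max())//2].round(3))
S=np.array([.6475,.1294,0]);print('spigot in tool xy',((S-t)@R[:,:2])*1000)
# spigot seen in w4
z=np.load('pics/w2.npz');print(t)
E
```

```text
185 231 275 ymid mm 0.37700693168844607 half 14.76368775190571 [0.633 0.111 0.224]
191 226 280 ymid mm 0.3648771318696276 half 17.882017801436398 [0.633 0.111 0.236]
197 222 283 ymid mm -0.5634503494616906 half 20.028881271247307 [0.633 0.111 0.247]
203 221 285 ymid mm 0.3297265470823072 half 19.790155420789038 [0.634 0.113 0.25 ]
209 219 287 ymid mm 0.18030732311707584 half 20.399147973377154 [0.636 0.114 0.254]
215 217 289 ymid mm 0.16398576411385224 half 20.82234284798619 [0.636 0.115 0.26 ]
221 215 291 ymid mm 0.37205664083822876 half 21.357301807772725 [0.637 0.116 0.267]
227 214 287 ymid mm -1.1623340022535646 half 20.172134477889937 [0.638 0.115 0.275]
233 220 286 ymid mm 0.39362306649420864 half 17.85534297814853 [0.636 0.115 0.282]
239 220 287 ymid mm 0.7413004568968123 half 18.088198957418573 [0.636 0.115 0.288]
spigot in tool xy [-0.37711792  0.43634694]
[0.64750024 0.12878311 0.260341  ]
```

Aligned to within about 0.5 mm. Pushing it on, watching the force.

```bash
python3 - <<'E'
from h import *
f0=robot.read_force()
c=[.6475,.1294]
robot.servo_line(c+[.226],speed=.12)
for z in(.219,.213,.205,.197,.190,.186,.184):
    robot.servo_line(c+[z],speed=.05); f=robot.read_force()-f0; print(z,robot.read_position().round(4),f.round(1))
    if abs(f[2])>45 or np.hypot(f[0],f[1])>25: print('stop');break
print(robot.read_t())
E
```

```text
0.219 [0.6474 0.1294 0.219 ] [0.3 0.1 0.3]
0.213 [0.6472 0.1293 0.2126] [-0.   0.8  0.4]
0.205 [0.6472 0.1293 0.2044] [0.3 0.1 0.4]
0.197 [0.6472 0.1293 0.1964] [-0.   0.9  0.1]
0.19 [0.6472 0.1293 0.1895] [ 0.4 -0.1 -0.5]
0.186 [0.6476 0.1294 0.186 ] [0.4 0.1 0.2]
0.184 [0.6479 0.1294 0.1858] [-1.7  0.6  9.9]
15.7583
```

Contact at z 0.1858, as expected for fully home. Press, release, rise, then verify and locate the knob.

```bash
python3 - <<'E'
from h import *
c=[.6475,.1294]
robot.servo_line(c+[.183],speed=.05); robot.dwell(.3); print(robot.read_force())
robot.servo_line(c+[.186],speed=.05)
robot.move_gripper(.9); robot.servo_line(c+[.31],speed=.2)
z=np.load('pics/w3.npz');
R=down(231.8)
robot.goto([.545,.0,.20],R); robot.dwell(.2)
T=wristT();p,d=snap("wrist","w5");W=cloud("wrist",d,T)
hsv=cv2.cvtColor(p,cv2.COLOR_RGB2HSV)
n5=np.array([-.624*.7071,-.7815*.7071,.7071]); xh=np.array([.624,.7815,0]); H=np.array([.6475,.1294,0])-.058*xh; H[2]=.122
yh=np.array([-.7815,.624,0]); e=-xh*.7071-np.array([0,0,.7071])
F=np.stack([(W-H)@e,(W-H)@yh,(W-H)@n5],-1)
m=(abs(F[...,0]-.12)<.04)&(abs(F[...,1])<.04)&(F[...,2]>.012)&(F[...,2]<.055)&(d>0)&(hsv[...,1]>70)
P=F[m];print('knob in flap frame (120,0,31 expected): n',len(P),np.percentile(P,[1,50,99],axis=0).round(4).tolist())
f=(F[...,0]>.03)&(F[...,0]<.11)&(abs(F[...,1])<.06)&(abs(F[...,2])<.012); print('face h',np.median(F[f][:,2]),robot.read_t())
q=robot.read_qpos()
import itertools
for sg in(1,-1):
  for th in(0,22.5,45):
    a=np.radians(45-th); n=np.array([-xh[0]*np.sin(a),-xh[1]*np.sin(a),np.cos(a)]); ee=-xh*np.cos(a)-np.array([0,0,np.sin(a)])
    y=yh*sg; Rk=np.c_[np.cross(y,-n),y,-n]
    for off in (.09,.012):
      r=robot.ik(H+.12*ee+off*n,Rk); print(sg,th,off,None if r is None else np.round(r,0))
E
```

```text
[-4.60067372 -0.13075114 13.84108382]
knob in flap frame (120,0,31 expected): n 734 [[0.1056, -0.0116, 0.0243], [0.1132, 0.0003, 0.0411], [0.1278, 0.013, 0.0451]]
face h 0.0028831874550180147 19.275
1 0 0.09 [-21.  14. -24. -58. -53.  19.]
1 0 0.012 [-16.  21. -23. -64. -46.  24.]
1 22.5 0.09 [  5.   5. -25. -22. -47. -30.]
1 22.5 0.012 [  7.  11. -27. -26. -38. -27.]
1 45 0.09 [ 20.   8. -18.   0. -64. -59.]
1 45 0.012 [ 20.  12. -24.   0. -54. -59.]
-1 0 0.09 [ -21.   14.  -24.  -58.  -53. -161.]
-1 0 0.012 [ -16.   21.  -23.  -64.  -46. -156.]
-1 22.5 0.09 [  5.   5. -25. -22. -47. 150.]
-1 22.5 0.012 [  7.  11. -27. -26. -38. 153.]
-1 45 0.09 [ 20.   8. -18.   0. -64. 121.]
-1 45 0.012 [ 20.  12. -24.   0. -54. 121.]
```

View pics/w5.png

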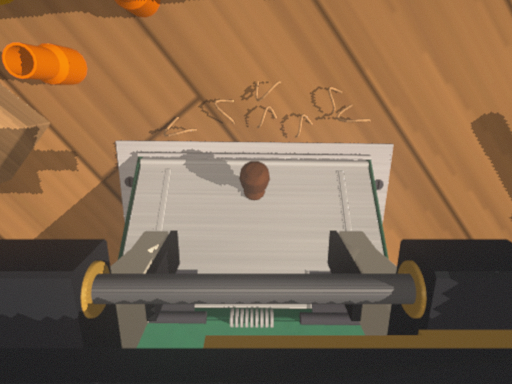

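The knob at (255,178) matches the predicted flap frame: 0.3 mm off sideways, with its upper edge at 105.6 mm. I'll approach along the flap's normal, grip, lift along the arc to 45°, and check.

```bash
cat >> h.py <<'E'
xh=np.array([.624,.7815,0]); yh=np.array([-.7815,.624,0]); H=np.array([.6475,.1294,0])-.058*xh; H[2]=.122
def kp(th,off=.012):
    a=np.radians(45-th); n=-xh*np.sin(a)+[0,0,np.cos(a)]; e=-xh*np.cos(a)-[0,0,np.sin(a)]
    return H+.12*e+off*n, np.c_[np.cross(yh,-n),yh,-n]
E
python3 - <<'E'
from h import *
robot.move_gripper(.8)
robot.goto(*kp(25,.13)); robot.goto(*kp(0,.11)); robot.dwell(.2)
p,R=kp(0); robot.servo_line(p,R,speed=.08); robot.dwell(.2)
print(robot.read_position()-p,robot.read_force())
robot.move_gripper(0.); print(robot.read_grip_width()*88,robot.read_finger_force(),robot.read_force())
for th in range(5,46,5):
    p,R=kp(th); robot.servo_line(p,R,speed=.05)
    if th in(15,30,45): print(th,robot.read_grip_width()*88,robot.read_finger_force(),robot.read_force().round(1))
robot.dwell(.3)
p,d=snap("side","s2");W=cloud("side",d);snap("top","t2")
print(robot.read_position()-kp(45)[0],robot.read_t())
hsv=cv2.cvtColor(p,cv2.COLOR_RGB2HSV)
m=(hsv[...,0]>3)&(hsv[...,0]<16)&(hsv[...,1]>170)&(d>0)&(np.hypot(W[...,0]-.6475,W[...,1]-.1294)<.05)&(W[...,2]>.12)
P=W[m];print('adaptor z',np.percentile(P[:,2],[1,99]),P.mean(0))
for n in("side","top"):
    z=np.load(f'pics/{n[0]}2.npz');W=cloud(n,z['d']);X=-(W-H)@xh;Y=(W-H)@yh
    q=W[(X>.02)&(X<.145)&(abs(Y)<.115)&(W[...,2]>.1)&(W[...,2]<.145)]
    if len(q)>30: print(n,len(q),np.percentile(q[:,2],[5,50,95]),'slope deg',np.degrees(np.arctan(np.polyfit(-(q-H)@xh,q[:,2],1)[0])))
cv2.imwrite('pics/s2c.png',cv2.resize(cv2.imread('pics/s2.png')[100:280,130:370],None,fx=3,fy=3,interpolation=2))
E
```

```text
[ 7.25740725e-05 -2.12166565e-04  3.57823407e-04] [-0.57057862 -0.24660163 -0.15682065]
27.145828820019922 30.00005543231964 [-0.1931465   0.90257486 -0.38946385]
15 27.000641238874334 29.999422319233418 [ 2.4 -0.9 -2.8]
30 27.027092727079378 29.999549500644207 [ 3.9  1.2 -4.1]
45 27.32147016221729 29.99925021082163 [ 4.6 -0.3 -6.1]
[-7.84044111e-05 -6.49479935e-05 -4.13921488e-05] 27.25
adaptor z [0.12885121 0.22815675] [0.64599343 0.14394514 0.18052851]
side 1426 [0.12391713 0.12630843 0.12923068] slope deg 0.13959033796858472
top 320 [0.12106646 0.12438277 0.12869763] slope deg -0.848150406915038
```

View pics/s2c.png

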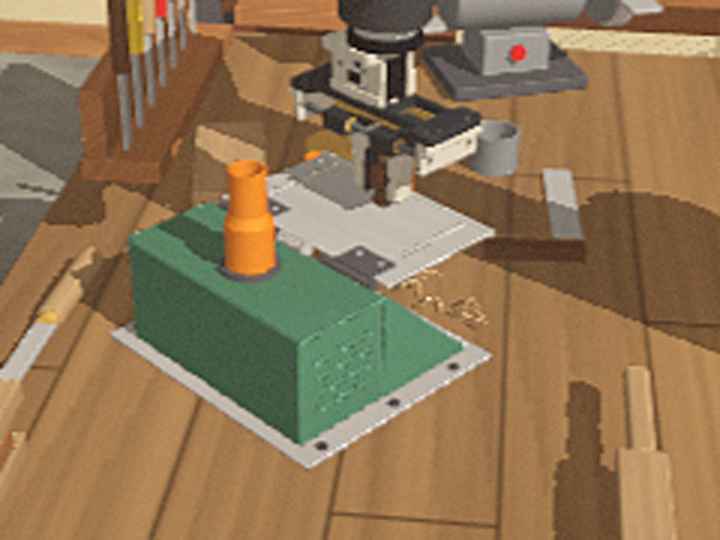

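The crop shows the adaptor seated upright on the collar at (248,220). The flap is level (slope within 1°), with the fingers holding the knob at (385,190). Handing in.

```bash
python3 -c "
from rig import robot
print(robot.job_done())"
```

```text
the job is handed in; nothing more can be done
None
```

The job is handed in, and no verdict came back: the adaptor is pushed home on the spigot and released, and the flap is held by its knob within about 1° of level, at 27 s on the clock.

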